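# Re-pin the shoe bench divider

## Robot

A 6-joint arm with a two-finger parallel gripper is mounted at the origin on the work surface. World frame = base frame: x ahead of the robot, y to its left, z up, the work surface at z = 0. Lengths are in m, angles in rad, forces in N, time in s.
With the tool pointing down it reaches from about 0.35 to 1 m from the base axis. Payload 7.1 kg.
Tool frame: the origin (TCP) lies at the very end of the fingers, on their centre line; the grasp point (between the pads) lies 19 mm behind it (env.hold_point_z is the distance from the TCP to the grasp point, in m); z points along the fingers, y is the direction in which the jaws open and shut (so a half turn about z gives the same grasp; the last joint's range is limited). The gripper opens to 85 mm and grips with 20 to 120 N. Pads are 22 mm wide; open, the fingers measure 114 mm over their backs; the gripper's body (76 mm by 85 mm) begins 54 mm behind the grasp point. The pads swing forward as they close: fully open they stand 13 mm farther back than shut.
Start: joints at [1.097, 0.423, 1.63, -0, 1.089, -0.019], TCP at [0.275, 0.561, 0.231] pointing down, gripper open.
Joint ranges: [-3, 3], [-0.9, 2.11], [0.09, 2.58], [-1.31, 4.45], [0.11, 2.69], [-2.54, 2.54]. Speed limits (rad/s): [2.39, 2.39, 3.01, 3.14, 3.14, 3.14].

## Interface

Orientations are given as a unit quaternion [w, x, y, z].
In Python, from station import env gives the robot as it stands.
- The arm moves only by the tool step_arm, never from a script. Its argument "plan" is a list of rows, each an object of numbers: "wx", "wy", "wz": the turn, a rotation vector about the tool's x, y, z in degrees; "tx", "ty", "tz": the shift along the tool's x, y, z in mm; "gripper": the closure, from -1 (fully open) to 1 (shut), so that 0 is half open. A call has 1 to 10 rows; each row is the pose to reach, as a shift and turn from the pose measured when the call began, along the tool's axes at that moment; what a row does not reach only later rows make up. A row lasts 1/8 s, in which the tool goes at most 62.5 mm and 10.7 degrees, less where a joint would pass 70% of its speed; a pose out of reach is approached as far as the arm can. A call with a gripper value outside its range is refused whole. The fingers move at their own pace and stop on an object; the grip force is fixed at half the most. Time passes only in rows, so rows that repeat a pose let the fingers close. It gives the time, the measured TCP pose, the force and the opening at its end, in the units of the state.
- env.observe(): the state, without advancing time (a new reading comes with each control period).
- env.snapshot(name): name is "scene" or "top" or "wrist"; returns the picture (480x640x3 uint8, red, green, blue); there is no depth.
- env.camera_model(name): a dict with "fx", "fy", "cx", "cy" (pixels), "T" (4x4, takes a point from camera to world coordinates). Camera axes: x right, y down, z forward; pixel columns grow to the right and rows downward; lengths in m; the calibration is good to about 2 mm. The wrist camera is an equidistant fisheye: a pixel r from the principal point sees the ray r / f radians off the axis. A picture is of the moment at which its call begins: read the wrist's pose just before it. camera_model takes no time and is no camera call; for the wrist camera it gives the pose at the moment of the call.
- env.finish_job(): hands the job in, once; it reports no verdict.
Trained networks look in the newest picture that a camera, given by its name, has taken for a name from the list of things; names that differ only in an ending like _2 or _b are one class to them, and where a whole thing is asked for, a point or a joint stands for the part that bears it (a point fixed in the world has none). Each returns a list of dicts, best first, with "confidence" (0 to 1); they miss things now and then, are a little off and sometimes report something else, mostly with a low value. They report only what shows in the picture. A call takes as long as a camera call. They do not tell look-alikes from the thing itself.
- env.look_for(camera, query): "uv" ([column, row] in pixels, amid what is visible of it).
- env.masks_of(camera, query): "pixels" (480x640 bool, what is visible of it) and "uv" ([column, row] in pixels, amid what is visible of it).
The state is a dict: "time": time; "joint_pos": joint angles; "joint_vel": joint speeds; "effort": joint torques, N m; "ee_pos": TCP position; "tcp_rot": TCP orientation; "ft_force": force on the tool from outside, world axes, zero at the start; "torque": the same for the moment, N m; "grip_width": finger opening in m.
Only numpy, scipy, OpenCV 4.12 (cv2) and the standard library are available. Lean on these libraries where they do the work, as an engineer would, in place of code of your own. Each camera call takes 0.05 s, during which the arm holds its last target.

## Task

The rain boots need more room: pull the detent pin that locks the sliding divider on the shoe bench, slide the divider over to the next rail hole on the side away from the boots, and push the pin down through divider and rail until it snaps fully home with its flange on the divider plate, then let go. That hole is hidden and nobody knows its exact place, so feel for it with the pin and press gently, never with more than 40 N. Leave the boots, jar, door stopper and hanger where they are.

Things in the scene. Friction and masses are not known exactly. Their poses are not given: they have to be found in the camera images.
- rail: Aluminium channel rail fixed to the bench, 300 mm long (its y axis), 70 mm wide (x), Origin on the bench top under the middle hole; +x points to the divider panel, boots and jar. Its flat upper surface, 50 mm above the origin, has three vertical holes (16 mm, the side ones 15.6 mm) on the centreline x = 0, hidden under the divider's plate; under each hole's 14 mm thick plate two spring balls make the detent.
- rail_plus (a point): Point on the rail's upper surface at x = 0, y = +46 mm, the inner limit of where the +y side hole can be. The hole's plate was screwed down by eye (it does not move now): the hole's centre lies 4 to 30 mm further out along +y than this point, at x = 0; where exactly must be felt. Beside the hole the pin's tip lands on the flat surface.
- rail_minus (a point): The same on the other side, at y = -46 mm on the rail's upper surface: the -y side hole's centre lies 4 to 30 mm further out along -y than this point.
- pin: Steel detent pin, about 140 g, upright, at first home in the middle hole through divider and rail. Origin on its axis at the flange's underside, 64 mm above the bench when home; z up. Flange 26 mm diameter, 4 mm thick; above it a black cylindrical grip, 22 mm diameter, from 4 to 44 mm. The balls resist over the first 15 mm pulled and the last 16 mm pushed: about 8 to 15 N to pass.
- pin_tip (a point): Centre of the pin's flat lower end, 52 mm below its origin. Round shank 14 mm diameter, end flat 12.4 mm diameter with a slight chamfer, 3 mm deep groove for the balls centred 10 mm above the end. The tip clears the rail's surface once the pin is raised 38 mm, and the divider plate too at 52 mm.
- divider (a joint): Position of the divider along the rail's +y, in m; 0 at the start with its hole over the middle hole; stops at +-0.09. It slides with about 2.5 N of friction and stays where it is left. It can be dragged by the pin standing in its hole.
- divider_hole (a point): Centre of the divider plate's hole at its top face, 64 mm above the bench. Hole vertical, 16 mm diameter, in a dark steel plate 12 mm thick (80 mm in x, 190 in y) that slides 2 mm above the rail surface. From it an ash panel 12 mm thick runs along the rail's +x: 60 mm high from 40 to 100 mm off the hole, 100 mm high from 100 to 230 mm.
- boots: A brown ceramic tray, 170 (x) by 230 (y) mm, with the pair of dark hard rain boot toes on it, stuffed with cedar blocks, 104 mm high in all. Origin: under the tray's centre. It stands beyond the rail on one side of the divider (rail y about +0.17 or -0.17 m); which side varies.
- jar: Sealed glass coin jar with metal lid, 84 mm diameter, 102 mm high. Origin: under its centre. It stands on the other side of the divider.
- stopper: Chrome door stopper, 56 mm diameter, 40 mm high. Origin: under its centre.
- hanger: Small white plastic hanger lying flat, 210 mm wide, 10 mm thick, hook 105 mm from the bar. Origin: middle of its long bar, at the bench top.
Not all that is in view belongs to the job. Leave any red look-alike of the pin alone.

How it is judged:
On the way, in this order (a step that is already met when the one before it is completed fails the run):
1. the pin is pulled at least 30 mm up out of the rail (z of pin in the frame of rail above 0.094 m), for 0.1 s.
2. the divider has been moved at least 40 mm away from the boots (((y of boots in the frame of rail above 0 m and value of joint divider below -0.04 m) or (y of boots in the frame of rail below 0 m and value of joint divider above 0.04 m))), for 0.1 s.
At the end, for the whole second after the job is handed in: The divider stands at the rail hole on the side away from the boots (at least 45 mm from the middle), and the pin is at rest, upright (within 0.1 rad), within 4 mm of the axis of the divider's hole and fully home: flange underside within 3 mm of the divider plate's top (((y of boots in the frame of rail above 0 m and value of joint divider below -0.045 m) or (y of boots in the frame of rail below 0 m and value of joint divider above 0.045 m)) and z of pin in the frame of rail between 0.061 and 0.067 m and horizontal distance between pin and divider_hole below 0.004 m and angle between pin's own z axis and vertical below 0.1 rad and linear speed of pin below 0.02 m/s); the robot touches nothing.
It fails at once if the pin is pressed, pulled or pushed against the rail, divider or plates with more than 40 N (contact force between pin and rail above 40 N).
It fails at once if the boots, jar, door stopper or hanger are moved more than 15 mm (distance of any of boots, jar, stopper, hanger from where it was at the start of the episode above 0.015 m).
It also fails if it takes over 72 s, if anything falls off the work surface, if the arm or the gripper's body presses on something with over 40 N, if the wrist force passes 120 N, or if a joint passes its speed limit or range.

## Working session

There is one attempt and no reset: what is moved stays moved. The work goes in short steps, Python scripts to look and compute and a tool call to move; the robot and the scene stay as the last step left them, time stands still between calls to the robot, and variables do not carry over. Pictures are saved under pics/ and viewed, and the job is handed in when it is done.

Besides the shell and the picture viewer there is one more tool, called as name(argument=value, ...), one argument or row to a line, values as JSON. step_arm: Moves the arm, as the interface text tells. Its arguments: {"type":"object","properties":{"plan":{"type":"array"}},"required":["plan"]}

```bash
mkdir -p pics; ls; cat > h.py <<'E'
from station import env
import numpy as np, cv2
def snap(c,n):
    im=env.snapshot(c); cv2.imwrite(f'pics/{n}.png',im[:,:,::-1]); return im
def ray(c,uv,m=None):
    m=m or env.camera_model(c); T=np.array(m['T'])
    x=(uv[0]-m['cx'])/m['fx'];y=(uv[1]-m['cy'])/m['fy']
    if c=='wrist':
        r=np.hypot(x,y); d=np.array([np.sin(r)*x/max(r,1e-9),np.sin(r)*y/max(r,1e-9),np.cos(r)])
    else: d=np.array([x,y,1.])
    return T[:3,3],T[:3,:3]@d
def onz(c,uv,z,m=None):
    o,d=ray(c,uv,m); return o+d*(z-o[2])/d[2]
E
python3 - <<'E'
from h import *
print({k:np.round(v,3).tolist() for k,v in env.observe().items()})
for c in ['scene','top']:
    snap(c,c+'0'); print(c,np.round(env.camera_model(c)['T'],3).tolist())
    for q in ['pin','rail','divider','boots','jar','stopper','hanger']:
        for r in env.look_for(c,q)[:3]: print(c,q,np.round(r['uv'],1),round(r['confidence'],2),np.round(onz(c,r['uv'],0.06),3))
E
```

```text
pics
{'time': 0.0, 'joint_pos': [1.097, 0.424, 1.631, -0.0, 1.089, -0.019], 'joint_vel': [-0.001, 0.0, -0.0, -0.002, 0.004, 0.002], 'effort': [-0.001, -55.738, -28.175, -0.0, 0.007, -0.0], 'ee_pos': [0.274, 0.561, 0.231], 'tcp_rot': [-0.0, 0.225, 0.974, -0.001], 'ft_force': [0.115, 0.134, -0.196], 'torque': [-0.058, -0.012, -0.019], 'grip_width': 0.086}
scene [[-0.433, 0.627, -0.647, 1.181], [0.901, 0.294, -0.318, 0.341], [-0.009, -0.721, -0.693, 0.733], [0.0, 0.0, 0.0, 1.0]]
scene pin [396.1 176.4] 0.8 [0.328 0.102 0.06 ]
scene pin [294.3 169.2] 0.62 [ 0.395 -0.101  0.06 ]
scene pin [385.  211.8] 0.61 [0.442 0.12  0.06 ]
scene rail [370.6 246.2] 0.94 [0.541 0.13  0.06 ]
scene divider [357.8 239.4] 0.66 [0.534 0.102 0.06 ]
scene boots [415.6 350.3] 0.71 [0.717 0.272 0.06 ]
scene jar [251.5 236.1] 0.88 [ 0.609 -0.078  0.06 ]
scene jar [359.4 236.5] 0.43 [0.526 0.102 0.06 ]
scene stopper [499.6 292. ] 0.76 [0.55  0.361 0.06 ]
scene hanger [290.9 169.4] 0.92 [ 0.399 -0.108  0.06 ]
top [[-0.024, -0.995, 0.101, 0.437], [-1.0, 0.024, -0.006, 0.028], [0.004, -0.101, -0.995, 1.285], [0.0, 0.0, 0.0, 1.0]]
top pin [275.3 272.8] 0.63 [0.464 0.12  0.06 ]
top rail [278.5 271.6] 0.82 [0.467 0.113 0.06 ]
top divider [277.4 267.1] 0.74 [0.477 0.115 0.06 ]
top boots [213.6 181. ] 0.67 [0.676 0.257 0.06 ]
top jar [364.  207.3] 0.79 [ 0.607 -0.083  0.06 ]
top stopper [175.2 255.6] 0.93 [0.508 0.344 0.06 ]
top hanger [376.5 316.2] 0.83 [ 0.363 -0.103  0.06 ]
```

View pics/scene0.png

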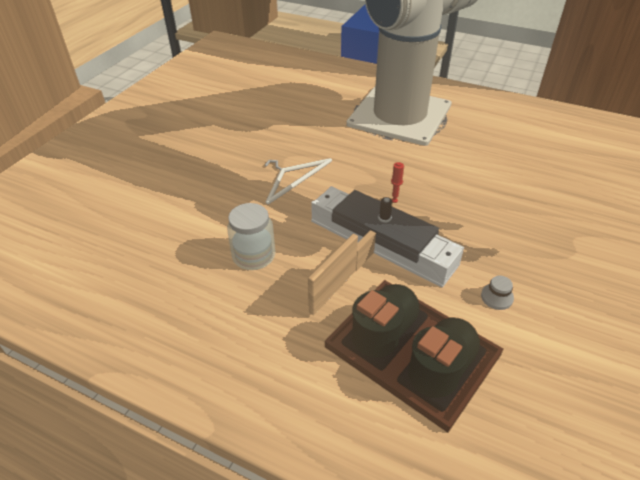

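View pics/top0.png

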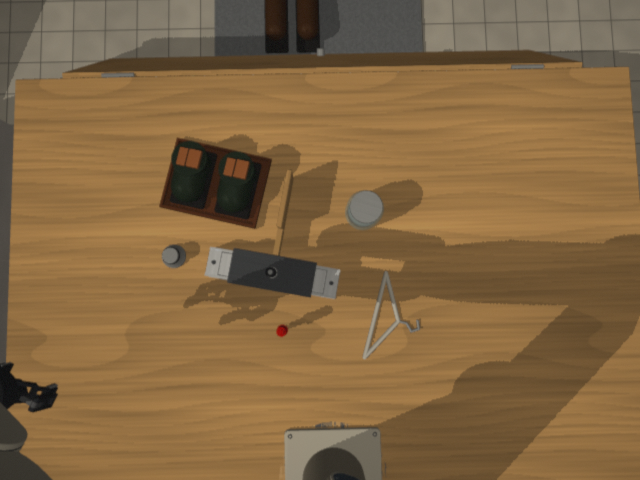

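```bash
python3 - <<'E'
import cv2
a=cv2.imread('pics/scene0.png')[130:330,250:450]; b=cv2.imread('pics/top0.png')[190:340,200:350]
cv2.imwrite('pics/sc1.png',cv2.resize(a,(600,600),interpolation=2)); cv2.imwrite('pics/tc1.png',cv2.resize(b,(600,600),interpolation=2))
E
```

```text
(no output)
```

View pics/sc1.png

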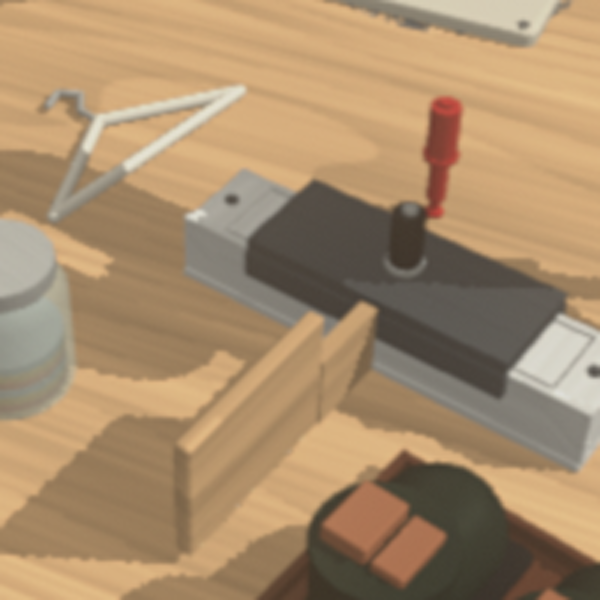

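View pics/tc1.png

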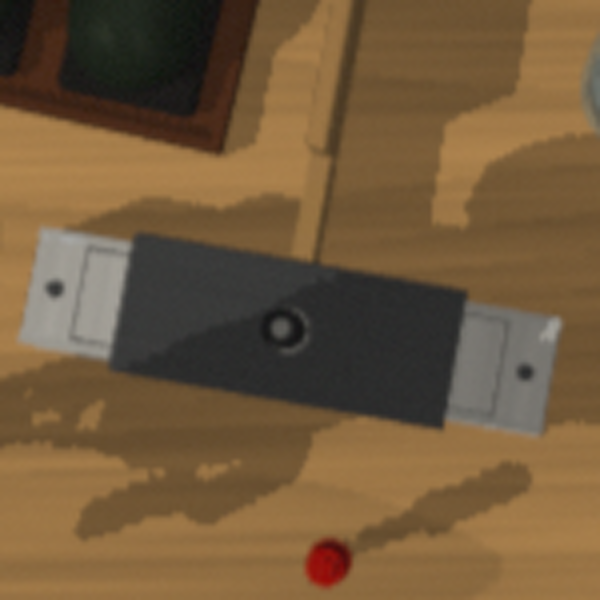

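Pin candidates: the black grip in the plate at top (271,272) / scene (386,209), and the red one standing on the bench at top (281,331) / scene (398,178). The task calls for the black one, and the crops show it sitting in the divider plate. The boots are at rail +y (image left), so the divider goes toward -y.

```bash
python3 - <<'E'
from h import *
# pin top by triangulation
ut=(200+281.5/4,190+328/4); us=(250+408/3,130+210/3)
o1,d1=ray('top',ut);o2,d2=ray('scene',us)
d1/=np.linalg.norm(d1);d2/=np.linalg.norm(d2)
A=np.c_[d1,-d2];s=np.linalg.lstsq(A,o2-o1,rcond=None)[0]
print('tri',o1+d1*s[0],o2+d2*s[1])
print('pintop',onz('top',ut,.108),onz('scene',us,.108))
a=onz('top',(200+55/4,190+288/4),.05);b=onz('top',(200+525/4,190+372/4),.05)
v=a-b;print('screws',a,b,'mid',(a+b)/2,'yaw of rail y axis',np.degrees(np.arctan2(v[1],v[0])),np.linalg.norm(v))
a=onz('scene',(250+231/3,130+200/3),.05);b=onz('scene',(250+594/3,130+371/3),.05)
v=b-a;print('screws',a,b,'mid',(a+b)/2,np.degrees(np.arctan2(v[1],v[0])),np.linalg.norm(v))
# plate corners
for z,c,pts in [(.064,'top',[(137,235),(467,291),(443,429),(110,369)])]:
    P=[onz(c,(200+x/4,190+y/4),z) for x,y in pts]; print(np.round(P,4).tolist(),np.mean(P,0)); 
    for i,j in ((1,0),(2,3)):
        v=P[j]-P[i];print(np.degrees(np.arctan2(v[1],v[0])),np.linalg.norm(v))
from scipy.spatial.transform import Rotation as R
q=env.observe()['tcp_rot'];print(R.from_quat(q,scalar_first=True).as_matrix().round(3))
E
```

```text
tri [0.4650508  0.12661801 0.10968316] [0.46502437 0.12669036 0.10968861]
pintop [0.46509119 0.12675947 0.108     ] [0.46308408 0.12610869 0.108     ]
screws [0.49208821 0.25913916 0.05      ] [ 0.43848109 -0.00501037  0.05      ] mid [0.46528465 0.12706439 0.05      ] yaw of rail y axis 78.52805965919673 0.26953422087154677
screws [ 0.43708374 -0.00540666  0.05      ] [0.48972822 0.25926782 0.05      ] mid [0.46340598 0.12693058 0.05      ] 78.75053033469112 0.2698592676492506
[[0.52, 0.2105, 0.064], [0.4843, 0.0266, 0.064], [0.4081, 0.0417, 0.064], [0.4457, 0.2262, 0.064]] [0.46451355 0.12623801 0.064     ]
79.00369607572185 0.18738563588302803
78.47372695195321 0.1882506639629746
[[-0.898  0.439 -0.   ]
 [ 0.439  0.898 -0.   ]
 [ 0.    -0.    -1.   ]]
```

step_arm(
  plan=[
    {"tx":-60,"ty":-50,"gripper":-1,"wz":-5},
    {"tx":-110,"ty":-93,"gripper":-1,"wz":-10},
    {"tx":-160,"ty":-135,"gripper":-1,"wz":-14.6},
    {"tx":-210,"ty":-178,"gripper":-1,"wz":-14.6},
    {"tx":-260,"ty":-220,"gripper":-1,"wz":-14.6},
    {"tx":-310,"ty":-262,"gripper":-1,"wz":-14.6},
    {"tx":-361.6,"ty":-306,"gripper":-1,"wz":-14.6},
    {"tx":-361.6,"ty":-306,"gripper":-1,"wz":-14.6},
    {"tx":-361.6,"ty":-306,"gripper":-1,"wz":-14.6,"tz":20},
    {"tx":-361.6,"ty":-306,"gripper":-1,"wz":-14.6,"tz":40},
  ],
)

```text
schema error: expected keys wx, wy, wz, tx, ty, tz, gripper
```

```bash
cat > st.py <<'E'
from h import *
from scipy.spatial.transform import Rotation as R
P0=np.array([0.4645,0.1268]); Y=np.array([np.cos(np.radians(78.6)),np.sin(np.radians(78.6))]); X=np.array([Y[1],-Y[0]])
def st():
    o=env.observe(); M=R.from_quat(o['tcp_rot'],scalar_first=True).as_matrix()
    p=np.array(o['ee_pos']); f=np.array(o['ft_force'])
    print('t',round(o['time'],2),'p',p.round(4),'rail xy mm',(1e3*np.array([(p[:2]-P0)@X,(p[:2]-P0)@Y])).round(1),'z',round(p[2]*1e3,1),'f xyz(rail)',np.round([f[:2]@X,f[:2]@Y,f[2]],1),'w',round(o['grip_width'],4),'tool yaw y',round(np.degrees(np.arctan2(M[1,1],M[0,1])),2),'tilt',M[:,2].round(3), 'tq',np.round(o['torque'],2))
    return o,M
E
python3 - <<'E'
from st import *
st(); snap('wrist','w1'); m=env.camera_model('wrist')
for r in env.look_for('wrist','pin'): print(r, onz('wrist',r['uv'],.1,m))
E
```

```text
t 0.8 p [0.2745 0.5614 0.2313] rail xy mm [-272.1  388.5] z 231.3 f xyz(rail) [-0.6  0.4 -0.2] w 0.0853 tool yaw y 63.94 tilt [-0. -0. -1.] tq [0.01 0.03 0.03]
{'uv': [103.7, 472.2], 'confidence': 0.77} [0.44452506 0.16341901 0.1       ]
```

View pics/w1.png

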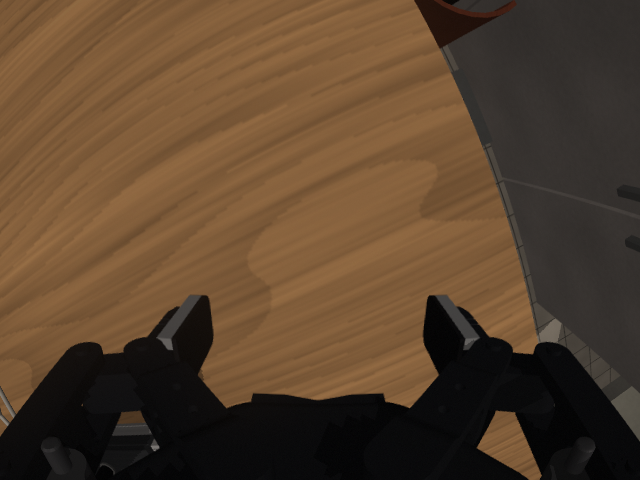

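All the keys are required in each row.

step_arm(
  plan=[
    {"wx":0,"wy":0,"wz":-5,"tx":-47,"ty":-40,"tz":0,"gripper":-1},
    {"wx":0,"wy":0,"wz":-10,"tx":-94,"ty":-80,"tz":0,"gripper":-1},
    {"wx":0,"wy":0,"wz":-14.6,"tx":-141,"ty":-120,"tz":0,"gripper":-1},
    {"wx":0,"wy":0,"wz":-14.6,"tx":-188,"ty":-160,"tz":0,"gripper":-1},
    {"wx":0,"wy":0,"wz":-14.6,"tx":-235,"ty":-200,"tz":0,"gripper":-1},
    {"wx":0,"wy":0,"wz":-14.6,"tx":-282,"ty":-240,"tz":0,"gripper":-1},
    {"wx":0,"wy":0,"wz":-14.6,"tx":-329,"ty":-279,"tz":0,"gripper":-1},
    {"wx":0,"wy":0,"wz":-14.6,"tx":-361.6,"ty":-306,"tz":10,"gripper":-1},
    {"wx":0,"wy":0,"wz":-14.6,"tx":-361.6,"ty":-306,"tz":30,"gripper":-1},
    {"wx":0,"wy":0,"wz":-14.6,"tx":-361.6,"ty":-306,"tz":40,"gripper":-1},
  ],
)

```text
time: 2.15
ee_pos: [0.4647, 0.1271, 0.1906]
tcp_rot: [-0.0, 0.1, 0.995, -0.0]
ft_force: [0.1, 0.5, -0.5]
grip_width: 0.0856
```

```bash
python3 - <<'E'
from st import *
st(); snap('wrist','w2'); m=env.camera_model('wrist')
for r in env.look_for('wrist','pin'): print(r, onz('wrist',r['uv'],.1,m))
E
```

```text
t 2.15 p [0.4647 0.1271 0.1906] rail xy mm [0.1 0.3] z 190.6 f xyz(rail) [ 0.   0.5 -0.5] w 0.0856 tool yaw y 78.47 tilt [-0.001 -0.    -1.   ] tq [ 0.03  0.01 -0.02]
{'uv': [249.9, 64.3], 'confidence': 0.79} [0.34213759 0.10910934 0.1       ]
{'uv': [317.0, 238.3], 'confidence': 0.6} [0.46050677 0.12775206 0.1       ]
```

View pics/w2.png

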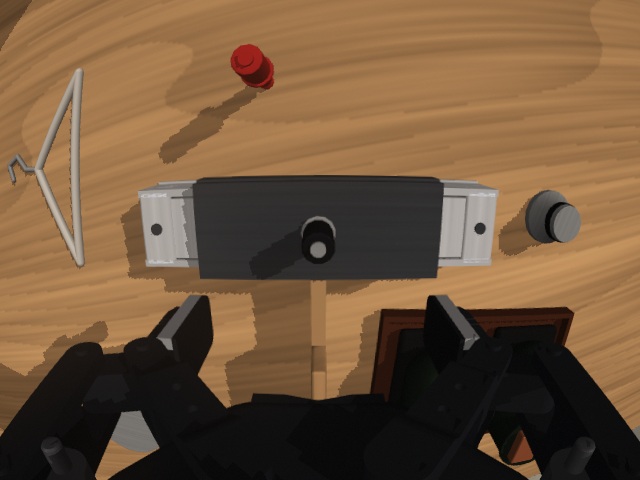

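```bash
python3 - <<'E'
from st import *
m=env.camera_model('wrist')
print('pintop',onz('wrist',(317.5,249.5),.109,m), 'flange',onz('wrist',(317.5,233),.068,m))
a=onz('wrist',(480,228),.05,m);b=onz('wrist',(156,229),.05,m);v=a-b
print((a+b)/2,np.degrees(np.arctan2(v[1],v[0])),np.linalg.norm(v))
E
```

```text
pintop [0.4657349 0.1274316 0.109    ] flange [0.4652708  0.12748082 0.068     ]
[0.46552744 0.12777501 0.05      ] 78.76380669072087 0.2711460327018979
```

step_arm(
  plan=[
    {"wx":0,"wy":0,"wz":-0.2,"tx":0,"ty":0,"tz":30,"gripper":-1},
    {"wx":0,"wy":0,"wz":-0.2,"tx":0,"ty":0,"tz":60,"gripper":-1},
    {"wx":0,"wy":0,"wz":-0.2,"tx":0,"ty":0,"tz":85,"gripper":-1},
    {"wx":0,"wy":0,"wz":-0.2,"tx":0,"ty":0,"tz":105,"gripper":-1},
    {"wx":0,"wy":0,"wz":-0.2,"tx":0,"ty":0,"tz":115,"gripper":-1},
    {"wx":0,"wy":0,"wz":-0.2,"tx":0,"ty":0,"tz":115,"gripper":-1},
  ],
)

```text
time: 3.0
ee_pos: [0.4638, 0.1281, 0.0754]
tcp_rot: [-0.001, 0.097, 0.995, -0.0]
ft_force: [-0.4, 0.3, 0.4]
grip_width: 0.0854
```

```bash
python3 - <<'E'
from st import *
st(); snap('wrist','w3')
E
```

```text
t 3.0 p [0.4638 0.1281 0.0754] rail xy mm [-0.9  1.2] z 75.4 f xyz(rail) [-0.4  0.2  0.4] w 0.0854 tool yaw y 78.81 tilt [-0.003 -0.001 -1.   ] tq [-0.03 -0.03  0.05]
```

View pics/w3.png

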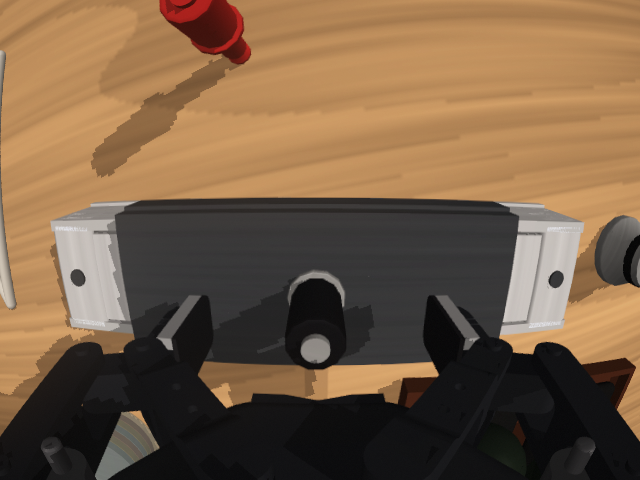

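step_arm(
  plan=[
    {"wx":0,"wy":0,"wz":0,"tx":-1.5,"ty":-1,"tz":0,"gripper":-0.2},
    {"wx":0,"wy":0,"wz":0,"tx":-1.5,"ty":-1,"tz":0,"gripper":0.37},
    {"wx":0,"wy":0,"wz":0,"tx":-1.5,"ty":-1,"tz":0,"gripper":0.37},
    {"wx":0,"wy":0,"wz":0,"tx":-1.5,"ty":-1,"tz":0,"gripper":0.37},
    {"wx":0,"wy":0,"wz":0,"tx":-1.5,"ty":-1,"tz":0,"gripper":0.37},
  ],
)

```text
time: 3.68
ee_pos: [0.4655, 0.1268, 0.0759]
tcp_rot: [-0.001, 0.098, 0.995, -0.0]
ft_force: [-0.3, -0.3, 0.5]
grip_width: 0.0271
```

```bash
python3 - <<'E'
from st import *
st(); im=snap('wrist','w4'); cv2.imwrite('pics/w4c.png',cv2.resize(im[230:430,220:420,::-1],(600,600),interpolation=2))
E
```

```text
t 3.67 p [0.4655 0.1268 0.0759] rail xy mm [1.  0.2] z 75.9 f xyz(rail) [-0.3 -0.4  0.5] w 0.0271 tool yaw y 78.79 tilt [-0.002 -0.    -1.   ] tq [ 0.02  0.02 -0.05]
```

View pics/w4c.png

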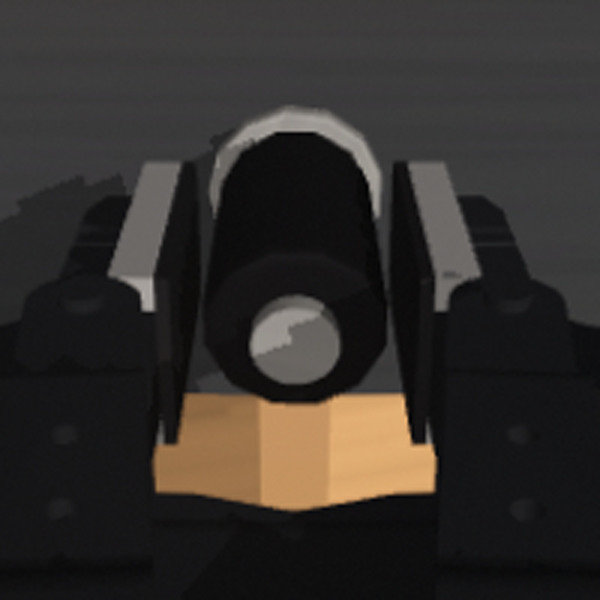

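The grip sits centred between the pads (crop pin column ~297, pads' middle ~294). Closing gently.

step_arm(
  plan=[
    {"wx":0,"wy":0,"wz":0,"tx":0,"ty":0,"tz":0,"gripper":0.45},
    {"wx":0,"wy":0,"wz":0,"tx":0,"ty":0,"tz":0,"gripper":0.52},
    {"wx":0,"wy":0,"wz":0,"tx":0,"ty":0,"tz":0,"gripper":0.6},
    {"wx":0,"wy":0,"wz":0,"tx":0,"ty":0,"tz":0,"gripper":0.8},
    {"wx":0,"wy":0,"wz":0,"tx":0,"ty":0,"tz":0,"gripper":1},
    {"wx":0,"wy":0,"wz":0,"tx":0,"ty":0,"tz":0,"gripper":1},
  ],
)

```text
time: 4.47
ee_pos: [0.4655, 0.1269, 0.076]
tcp_rot: [-0.001, 0.098, 0.995, -0.0]
ft_force: [-0.7, -0.4, 5.8]
grip_width: 0.0205
```

```bash
python3 - <<'E'
from st import *
st()
E
```

```text
t 4.47 p [0.4655 0.1269 0.076 ] rail xy mm [1.  0.3] z 76.0 f xyz(rail) [-0.7 -0.5  5.8] w 0.0205 tool yaw y 78.79 tilt [-0.002 -0.    -1.   ] tq [0.06 0.29 0.01]
```

step_arm(
  plan=[
    {"wx":0,"wy":0,"wz":0,"tx":0,"ty":0,"tz":-2,"gripper":1},
    {"wx":0,"wy":0,"wz":0,"tx":0,"ty":0,"tz":-4,"gripper":1},
    {"wx":0,"wy":0,"wz":0,"tx":0,"ty":0,"tz":-6,"gripper":1},
    {"wx":0,"wy":0,"wz":0,"tx":0,"ty":0,"tz":-8,"gripper":1},
  ],
)

```text
time: 4.97
ee_pos: [0.4649, 0.1265, 0.0835]
tcp_rot: [-0.002, 0.097, 0.995, -0.001]
ft_force: [0.2, -2.3, -2.8]
grip_width: 0.0206
```

```bash
python3 - <<'E'
from st import *
st()
E
```

```text
t 4.97 p [0.4649 0.1265 0.0835] rail xy mm [ 0.4 -0.2] z 83.5 f xyz(rail) [ 0.7 -2.2 -2.8] w 0.0206 tool yaw y 78.82 tilt [-0.003 -0.001 -1.   ] tq [-0.47  0.01 -0.06]
```

step_arm(
  plan=[
    {"wx":0,"wy":0,"wz":0,"tx":0,"ty":0,"tz":-3,"gripper":1},
    {"wx":0,"wy":0,"wz":0,"tx":0,"ty":0,"tz":-6,"gripper":1},
    {"wx":0,"wy":0,"wz":0,"tx":0,"ty":0,"tz":-9,"gripper":1},
    {"wx":0,"wy":0,"wz":0,"tx":0,"ty":0,"tz":-13,"gripper":1},
    {"wx":0,"wy":0,"wz":0,"tx":0,"ty":0,"tz":-17,"gripper":1},
    {"wx":0,"wy":0,"wz":0,"tx":0,"ty":0,"tz":-22,"gripper":1},
    {"wx":0,"wy":0,"wz":0,"tx":0,"ty":0,"tz":-27,"gripper":1},
    {"wx":0,"wy":0,"wz":0,"tx":0,"ty":0,"tz":-32,"gripper":1},
    {"wx":0,"wy":0,"wz":0,"tx":0,"ty":0,"tz":-35,"gripper":1},
    {"wx":0,"wy":0,"wz":0,"tx":0,"ty":0,"tz":-35,"gripper":1},
  ],
)

```text
time: 6.22
ee_pos: [0.4651, 0.1266, 0.1187]
tcp_rot: [-0.001, 0.097, 0.995, -0.001]
ft_force: [1.0, 1.1, -1.6]
grip_width: 0.0204
```

```bash
python3 - <<'E'
from st import *
st(); im=snap('scene','s2'); cv2.imwrite('pics/s2c.png',cv2.resize(im[120:320,270:470,::-1],(600,600),interpolation=2))
st(); im=snap('wrist','w5')
E
```

```text
t 6.22 p [0.4651 0.1266 0.1187] rail xy mm [ 0.6 -0.1] z 118.7 f xyz(rail) [ 0.8  1.3 -1.6] w 0.0204 tool yaw y 78.82 tilt [-0.003 -0.001 -1.   ] tq [-0.06 -0.   -0.01]
t 6.28 p [0.465  0.1265 0.1186] rail xy mm [ 0.5 -0.2] z 118.6 f xyz(rail) [ 0.5  0.2 -0.9] w 0.0204 tool yaw y 78.82 tilt [-0.003 -0.001 -1.   ] tq [ 0.06 -0.01 -0.01]
```

View pics/s2c.png

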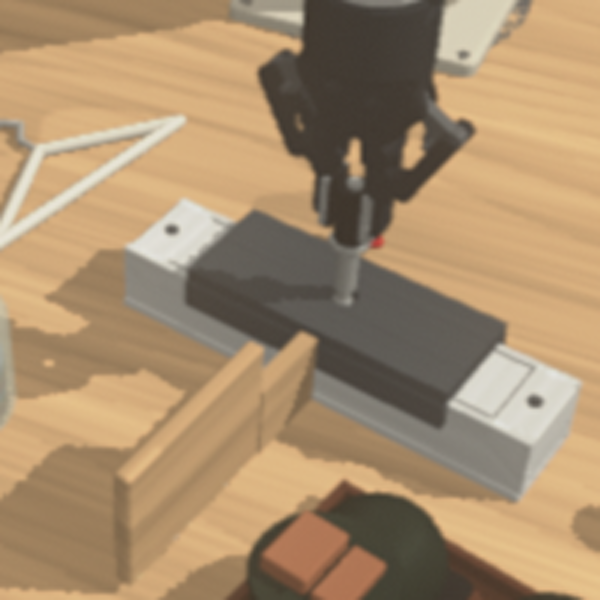

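View pics/w5.png

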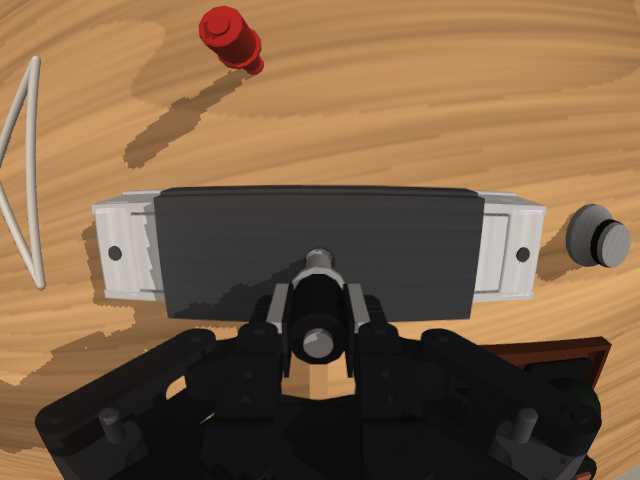

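step_arm(
  plan=[
    {"wx":0,"wy":0,"wz":0,"tx":0,"ty":-2,"tz":0,"gripper":1},
    {"wx":0,"wy":0,"wz":0,"tx":0,"ty":-6,"tz":0,"gripper":1},
    {"wx":0,"wy":0,"wz":0,"tx":0,"ty":-12,"tz":0,"gripper":1},
    {"wx":0,"wy":0,"wz":0,"tx":0,"ty":-18,"tz":0,"gripper":1},
    {"wx":0,"wy":0,"wz":0,"tx":0,"ty":-25,"tz":0,"gripper":1},
    {"wx":0,"wy":0,"wz":0,"tx":0,"ty":-32,"tz":0,"gripper":1},
    {"wx":0,"wy":0,"wz":0,"tx":0,"ty":-39,"tz":0,"gripper":1},
    {"wx":0,"wy":0,"wz":0,"tx":0,"ty":-45,"tz":0,"gripper":1},
    {"wx":0,"wy":0,"wz":0,"tx":0,"ty":-48,"tz":0,"gripper":1},
    {"wx":0,"wy":0,"wz":0,"tx":0,"ty":-49,"tz":0,"gripper":1},
  ],
)

```text
time: 7.58
ee_pos: [0.4553, 0.0783, 0.1185]
tcp_rot: [-0.002, 0.098, 0.995, -0.001]
ft_force: [0.7, 2.9, -2.5]
grip_width: 0.0204
```

```bash
python3 - <<'E'
from st import *
st(); im=snap('scene','s3'); cv2.imwrite('pics/s3c.png',cv2.resize(im[120:320,270:470,::-1],(600,600),interpolation=2)); st()
E
```

```text
t 7.58 p [0.4553 0.0783 0.1185] rail xy mm [  0.6 -49.4] z 118.5 f xyz(rail) [ 0.1  3.  -2.5] w 0.0204 tool yaw y 78.8 tilt [-0.004 -0.001 -1.   ] tq [ 0.62 -0.07 -0.01]
t 7.62 p [0.4553 0.0783 0.1185] rail xy mm [  0.6 -49.4] z 118.5 f xyz(rail) [-0.6  0.9 -2.1] w 0.0202 tool yaw y 78.81 tilt [-0.004 -0.001 -1.   ] tq [ 0.39 -0.08  0.01]
```

View pics/s3c.png

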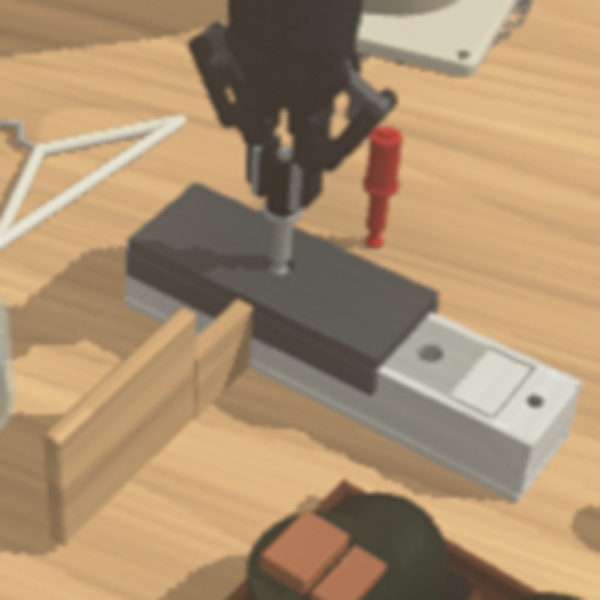

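step_arm(
  plan=[
    {"wx":0,"wy":0,"wz":0,"tx":0,"ty":-1,"tz":1,"gripper":1},
    {"wx":0,"wy":0,"wz":0,"tx":0,"ty":-1,"tz":2,"gripper":1},
    {"wx":0,"wy":0,"wz":0,"tx":0,"ty":-1,"tz":3,"gripper":1},
    {"wx":0,"wy":0,"wz":0,"tx":0,"ty":-1,"tz":3.5,"gripper":1},
    {"wx":0,"wy":0,"wz":0,"tx":0,"ty":-1,"tz":4,"gripper":1},
  ],
)

```text
time: 8.25
ee_pos: [0.4552, 0.0774, 0.1145]
tcp_rot: [-0.002, 0.097, 0.995, -0.001]
ft_force: [1.1, 2.1, 1.5]
grip_width: 0.0205
```

```bash
python3 - <<'E'
from st import *
st()
E
```

```text
t 8.25 p [0.4552 0.0774 0.1145] rail xy mm [  0.7 -50.3] z 114.5 f xyz(rail) [0.6 2.3 1.5] w 0.0205 tool yaw y 78.82 tilt [-0.003 -0.001 -1.   ] tq [ 0.49 -0.17  0.  ]
```

step_arm(
  plan=[
    {"wx":0,"wy":0,"wz":0,"tx":0,"ty":0,"tz":0.3,"gripper":1},
    {"wx":0,"wy":0,"wz":0,"tx":0,"ty":0,"tz":0.6,"gripper":1},
  ],
)

```text
time: 8.5
ee_pos: [0.4553, 0.0774, 0.114]
tcp_rot: [-0.002, 0.097, 0.995, -0.001]
ft_force: [-0.1, 2.2, 2.2]
grip_width: 0.0207
```

```bash
python3 - <<'E'
from st import *
st()
E
```

```text
t 8.5 p [0.4553 0.0774 0.114 ] rail xy mm [  0.8 -50.3] z 114.0 f xyz(rail) [-0.5  2.2  2.2] w 0.0207 tool yaw y 78.81 tilt [-0.003 -0.001 -1.   ] tq [ 0.45 -0.14  0.03]
```

step_arm(
  plan=[
    {"wx":0,"wy":0,"wz":0,"tx":0,"ty":0,"tz":0.4,"gripper":1},
    {"wx":0,"wy":0,"wz":0,"tx":0,"ty":0,"tz":0.7,"gripper":1},
  ],
)

```text
time: 8.75
ee_pos: [0.4555, 0.0774, 0.1136]
tcp_rot: [-0.001, 0.097, 0.995, -0.001]
ft_force: [0.4, 1.0, 7.3]
grip_width: 0.0204
```

```bash
python3 - <<'E'
from st import *
st()
E
```

```text
t 8.75 p [0.4555 0.0774 0.1136] rail xy mm [  1.  -50.2] z 113.6 f xyz(rail) [0.2 1.  7.3] w 0.0204 tool yaw y 78.82 tilt [-0.003 -0.001 -1.   ] tq [0.39 0.04 0.01]
```

step_arm(
  plan=[
    {"wx":0,"wy":0,"wz":0,"tx":0,"ty":-0.5,"tz":0.5,"gripper":1},
    {"wx":0,"wy":0,"wz":0,"tx":0,"ty":-1,"tz":0.7,"gripper":1},
    {"wx":0,"wy":0,"wz":0,"tx":0,"ty":-1.5,"tz":0.7,"gripper":1},
    {"wx":0,"wy":0,"wz":0,"tx":0,"ty":-2,"tz":0.7,"gripper":1},
  ],
)

```text
time: 9.25
ee_pos: [0.455, 0.0754, 0.1128]
tcp_rot: [-0.001, 0.097, 0.995, -0.001]
ft_force: [1.4, 2.3, 0.1]
grip_width: 0.0203
```

```bash
python3 - <<'E'
from st import *
st()
E
```

```text
t 9.25 p [0.455  0.0754 0.1128] rail xy mm [  0.9 -52.3] z 112.8 f xyz(rail) [0.9 2.5 0.1] w 0.0203 tool yaw y 78.82 tilt [-0.003 -0.001 -1.   ] tq [ 0.5  -0.15  0.07]
```

step_arm(
  plan=[
    {"wx":0,"wy":0,"wz":0,"tx":0,"ty":0,"tz":0.4,"gripper":1},
    {"wx":0,"wy":0,"wz":0,"tx":0,"ty":0,"tz":0.8,"gripper":1},
  ],
)

```text
time: 9.5
ee_pos: [0.455, 0.0752, 0.1119]
tcp_rot: [-0.002, 0.097, 0.995, -0.001]
ft_force: [0.5, 2.3, 1.8]
grip_width: 0.0205
```

```bash
python3 - <<'E'
from st import *
st()
E
```

```text
t 9.5 p [0.455  0.0752 0.1119] rail xy mm [  0.9 -52.4] z 111.9 f xyz(rail) [0.  2.4 1.8] w 0.0205 tool yaw y 78.83 tilt [-0.003 -0.001 -1.   ] tq [ 0.28 -0.13 -0.01]
```

step_arm(
  plan=[
    {"wx":0,"wy":0,"wz":0,"tx":0,"ty":0,"tz":0.5,"gripper":1},
    {"wx":0,"wy":0,"wz":0,"tx":0,"ty":0,"tz":1,"gripper":1},
    {"wx":0,"wy":0,"wz":0,"tx":0,"ty":0,"tz":1.5,"gripper":1},
  ],
)

```text
time: 9.88
ee_pos: [0.455, 0.0753, 0.1104]
tcp_rot: [-0.001, 0.097, 0.995, -0.001]
ft_force: [0.7, 2.1, 0.8]
grip_width: 0.0201
```

```bash
python3 - <<'E'
from st import *
st()
E
```

```text
t 9.88 p [0.455  0.0753 0.1104] rail xy mm [  0.9 -52.4] z 110.4 f xyz(rail) [0.3 2.2 0.8] w 0.0201 tool yaw y 78.83 tilt [-0.003 -0.001 -1.   ] tq [ 0.45 -0.15  0.  ]
```

step_arm(
  plan=[
    {"wx":0,"wy":0,"wz":0,"tx":0,"ty":0,"tz":1,"gripper":1},
    {"wx":0,"wy":0,"wz":0,"tx":0,"ty":0,"tz":2,"gripper":1},
    {"wx":0,"wy":0,"wz":0,"tx":0,"ty":0,"tz":3,"gripper":1},
  ],
)

```text
time: 10.25
ee_pos: [0.455, 0.0753, 0.1072]
tcp_rot: [-0.002, 0.097, 0.995, -0.001]
ft_force: [0.2, 2.4, 0.6]
grip_width: 0.0201
```

```bash
python3 - <<'E'
from st import *
st(); im=snap('scene','s4'); cv2.imwrite('pics/s4c.png',cv2.resize(im[120:320,250:450,::-1],(600,600),interpolation=2)); st()
E
```

```text
t 10.25 p [0.455  0.0753 0.1072] rail xy mm [  0.8 -52.4] z 107.2 f xyz(rail) [-0.3  2.3  0.6] w 0.0201 tool yaw y 78.83 tilt [-0.003 -0.001 -1.   ] tq [ 0.49 -0.12 -0.02]
t 10.3 p [0.4549 0.0753 0.1072] rail xy mm [  0.8 -52.4] z 107.2 f xyz(rail) [ 0.5  2.3 -0.1] w 0.0206 tool yaw y 78.83 tilt [-0.003 -0.001 -1.   ] tq [ 0.5  -0.21  0.01]
```

View pics/s4c.png

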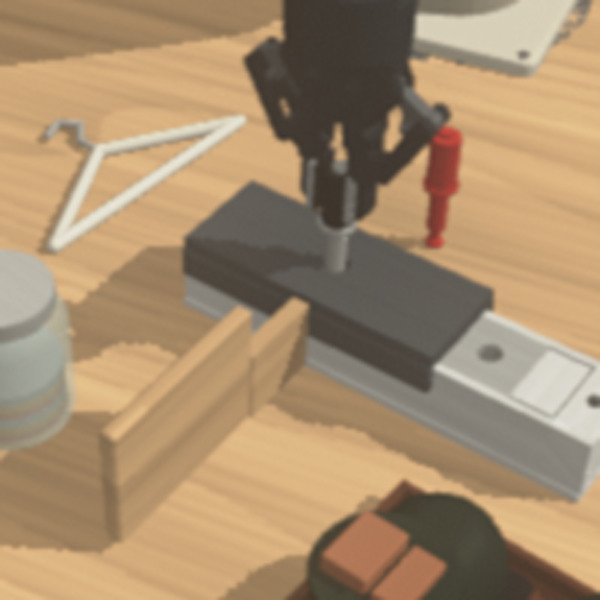

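The pin is in the hole: the tip is about 7 mm below the rail surface with almost no vertical force. Continuing down.

step_arm(
  plan=[
    {"wx":0,"wy":0,"wz":0,"tx":0,"ty":0,"tz":1.5,"gripper":1},
    {"wx":0,"wy":0,"wz":0,"tx":0,"ty":0,"tz":3,"gripper":1},
    {"wx":0,"wy":0,"wz":0,"tx":0,"ty":0,"tz":5,"gripper":1},
    {"wx":0,"wy":0,"wz":0,"tx":0,"ty":0,"tz":7,"gripper":1},
    {"wx":0,"wy":0,"wz":0,"tx":0,"ty":0,"tz":9,"gripper":1},
    {"wx":0,"wy":0,"wz":0,"tx":0,"ty":0,"tz":11,"gripper":1},
    {"wx":0,"wy":0,"wz":0,"tx":0,"ty":0,"tz":13,"gripper":1},
  ],
)

```text
time: 11.18
ee_pos: [0.4549, 0.0752, 0.094]
tcp_rot: [-0.002, 0.097, 0.995, -0.001]
ft_force: [0.1, 2.5, 1.1]
grip_width: 0.0203
```

```bash
python3 - <<'E'
from st import *
st()
E
```

```text
t 11.18 p [0.4549 0.0752 0.094 ] rail xy mm [  0.8 -52.4] z 94.0 f xyz(rail) [-0.3  2.5  1.1] w 0.0203 tool yaw y 78.83 tilt [-0.003 -0.001 -1.   ] tq [ 0.48 -0.19 -0.01]
```

Now the detent zone, in 1 mm steps.

step_arm(
  plan=[
    {"wx":0,"wy":0,"wz":0,"tx":0,"ty":0,"tz":1,"gripper":1},
    {"wx":0,"wy":0,"wz":0,"tx":0,"ty":0,"tz":2,"gripper":1},
    {"wx":0,"wy":0,"wz":0,"tx":0,"ty":0,"tz":3,"gripper":1},
    {"wx":0,"wy":0,"wz":0,"tx":0,"ty":0,"tz":4,"gripper":1},
    {"wx":0,"wy":0,"wz":0,"tx":0,"ty":0,"tz":5,"gripper":1},
  ],
)

```text
time: 11.8
ee_pos: [0.455, 0.0752, 0.0891]
tcp_rot: [-0.001, 0.097, 0.995, -0.001]
ft_force: [0.6, 2.3, 5.5]
grip_width: 0.0206
```

```bash
python3 - <<'E'
from st import *
st()
E
```

```text
t 11.8 p [0.455  0.0752 0.0891] rail xy mm [  0.9 -52.5] z 89.1 f xyz(rail) [0.1 2.4 5.5] w 0.0206 tool yaw y 78.83 tilt [-0.003 -0.001 -1.   ] tq [ 0.34 -0.01  0.03]
```

step_arm(
  plan=[
    {"wx":0,"wy":0,"wz":0,"tx":0,"ty":0,"tz":1,"gripper":1},
    {"wx":0,"wy":0,"wz":0,"tx":0,"ty":0,"tz":2,"gripper":1},
    {"wx":0,"wy":0,"wz":0,"tx":0,"ty":0,"tz":3,"gripper":1},
    {"wx":0,"wy":0,"wz":0,"tx":0,"ty":0,"tz":4,"gripper":1},
  ],
)

```text
time: 12.3
ee_pos: [0.4555, 0.0753, 0.0858]
tcp_rot: [-0.001, 0.097, 0.995, -0.001]
ft_force: [-0.4, 1.9, 7.8]
grip_width: 0.0201
```

```bash
python3 - <<'E'
from st import *
st()
E
```

```text
t 12.3 p [0.4555 0.0753 0.0858] rail xy mm [  1.4 -52.3] z 85.8 f xyz(rail) [-0.8  1.8  7.8] w 0.0201 tool yaw y 78.84 tilt [-0.002 -0.001 -1.   ] tq [ 0.32  0.07 -0.03]
```

step_arm(
  plan=[
    {"wx":0,"wy":0,"wz":0,"tx":0,"ty":0,"tz":1,"gripper":1},
    {"wx":0,"wy":0,"wz":0,"tx":0,"ty":0,"tz":2,"gripper":1},
    {"wx":0,"wy":0,"wz":0,"tx":0,"ty":0,"tz":3,"gripper":1},
    {"wx":0,"wy":0,"wz":0,"tx":0,"ty":0,"tz":4,"gripper":1},
  ],
)

```text
time: 12.8
ee_pos: [0.4553, 0.0752, 0.0817]
tcp_rot: [-0.001, 0.097, 0.995, -0.001]
ft_force: [0.5, 2.4, -0.4]
grip_width: 0.0204
```

```bash
python3 - <<'E'
from st import *
st()
E
```

```text
t 12.8 p [0.4553 0.0752 0.0817] rail xy mm [  1.2 -52.4] z 81.7 f xyz(rail) [-0.   2.5 -0.4] w 0.0204 tool yaw y 78.83 tilt [-0.002 -0.001 -1.   ] tq [ 0.44 -0.05  0.  ]
```

step_arm(
  plan=[
    {"wx":0,"wy":0,"wz":0,"tx":0,"ty":0,"tz":1,"gripper":1},
    {"wx":0,"wy":0,"wz":0,"tx":0,"ty":0,"tz":2,"gripper":1},
    {"wx":0,"wy":0,"wz":0,"tx":0,"ty":0,"tz":3,"gripper":1},
    {"wx":0,"wy":0,"wz":0,"tx":0,"ty":0,"tz":4,"gripper":1},
  ],
)

```text
time: 13.3
ee_pos: [0.4551, 0.0752, 0.0774]
tcp_rot: [-0.001, 0.097, 0.995, -0.001]
ft_force: [0.6, 2.6, 0.1]
grip_width: 0.0204
```

```bash
python3 - <<'E'
from st import *
st()
E
```

```text
t 13.3 p [0.4551 0.0752 0.0774] rail xy mm [  1.  -52.5] z 77.4 f xyz(rail) [0.  2.6 0.1] w 0.0204 tool yaw y 78.84 tilt [-0.003 -0.002 -1.   ] tq [ 0.49 -0.15  0.  ]
```

step_arm(
  plan=[
    {"wx":0,"wy":0,"wz":0,"tx":0,"ty":0,"tz":0.6,"gripper":1},
    {"wx":0,"wy":0,"wz":0,"tx":0,"ty":0,"tz":1.2,"gripper":1},
    {"wx":0,"wy":0,"wz":0,"tx":0,"ty":0,"tz":1.6,"gripper":1},
  ],
)

```text
time: 13.68
ee_pos: [0.4552, 0.0752, 0.076]
tcp_rot: [-0.001, 0.097, 0.995, -0.001]
ft_force: [-0.8, 2.5, 8.2]
grip_width: 0.0203
```

```bash
python3 - <<'E'
from st import *
st(); im=snap('scene','s5'); cv2.imwrite('pics/s5c.png',cv2.resize(im[120:320,250:450,::-1],(600,600),interpolation=2)); im=snap('wrist','w6');cv2.imwrite('pics/w6c.png',cv2.resize(im[230:430,220:420,::-1],(600,600),interpolation=2))
E
```

```text
t 13.68 p [0.4552 0.0752 0.076 ] rail xy mm [  1.  -52.5] z 76.0 f xyz(rail) [-1.3  2.3  8.2] w 0.0203 tool yaw y 78.83 tilt [-0.003 -0.002 -1.   ] tq [ 0.4   0.22 -0.02]
```

View pics/s5c.png

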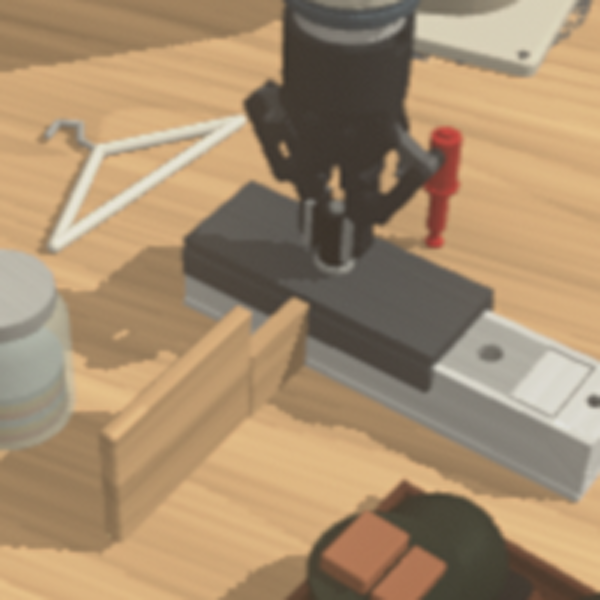

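View pics/w6c.png

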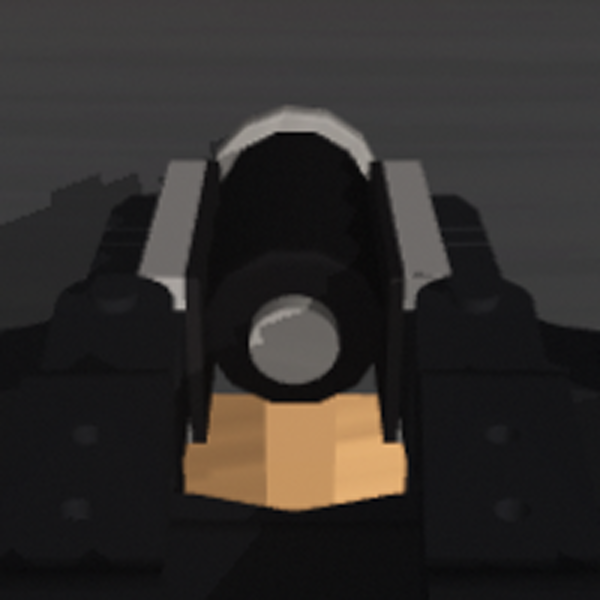

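The flange is on the plate. TCP height is 76.0 mm, the same as at the original home position, with 8 N of bottoming contact. Releasing and backing off straight up.

step_arm(
  plan=[
    {"wx":0,"wy":0,"wz":0,"tx":0,"ty":0,"tz":0,"gripper":0.45},
    {"wx":0,"wy":0,"wz":0,"tx":0,"ty":0,"tz":0,"gripper":0.2},
    {"wx":0,"wy":0,"wz":0,"tx":0,"ty":0,"tz":0,"gripper":-0.5},
    {"wx":0,"wy":0,"wz":0,"tx":0,"ty":0,"tz":0,"gripper":-0.5},
    {"wx":0,"wy":0,"wz":0,"tx":0,"ty":0,"tz":0,"gripper":-0.5},
    {"wx":0,"wy":0,"wz":0,"tx":0,"ty":0,"tz":-20,"gripper":-0.5},
    {"wx":0,"wy":0,"wz":0,"tx":0,"ty":0,"tz":-50,"gripper":-0.5},
    {"wx":0,"wy":0,"wz":0,"tx":0,"ty":0,"tz":-85,"gripper":-0.5},
    {"wx":0,"wy":0,"wz":0,"tx":0,"ty":0,"tz":-115,"gripper":-0.5},
    {"wx":0,"wy":0,"wz":0,"tx":0,"ty":0,"tz":-115,"gripper":-0.5},
  ],
)

```text
time: 15.02
ee_pos: [0.4569, 0.0756, 0.1931]
tcp_rot: [0.001, 0.097, 0.995, -0.0]
ft_force: [0.2, 0.1, -0.2]
grip_width: 0.064
```

```bash
python3 - <<'E'
from st import *
st(); im=snap('scene','s6'); cv2.imwrite('pics/s6c.png',cv2.resize(im[120:320,250:450,::-1],(600,600),interpolation=2)); im=snap('wrist','w7')
m=env.camera_model('wrist')
for c in ['scene','wrist']:
  for q in ['pin','boots','jar','stopper','hanger']:
    for r in env.look_for(c,q)[:3]: print(c,q,np.round(r['uv'],1),round(r['confidence'],2))
E
```

```text
t 15.03 p [0.4569 0.0756 0.1931] rail xy mm [  2.7 -51.7] z 193.1 f xyz(rail) [ 0.2  0.1 -0.2] w 0.064 tool yaw y 78.84 tilt [ 0.002 -0.001 -1.   ] tq [ 0.02 -0.02  0.01]
scene pin [395.4 175.4] 0.86
scene pin [361.  199.3] 0.66
scene boots [414.5 350.9] 0.61
scene jar [251.2 237.4] 0.7
scene stopper [499.4 293.6] 0.66
scene hanger [285.  173.7] 0.6
wrist pin [327.1  61.6] 0.97
wrist pin [585.8 220.3] 0.18
wrist boots [529.8 335.9] 0.77
wrist jar [165.9 421.5] 0.75
wrist jar [330.6 215.4] 0.46
wrist jar [356.  224.5] 0.31
wrist stopper [586.1 219.6] 0.75
wrist hanger [111.6 159.7] 0.77
```

View pics/s6c.png

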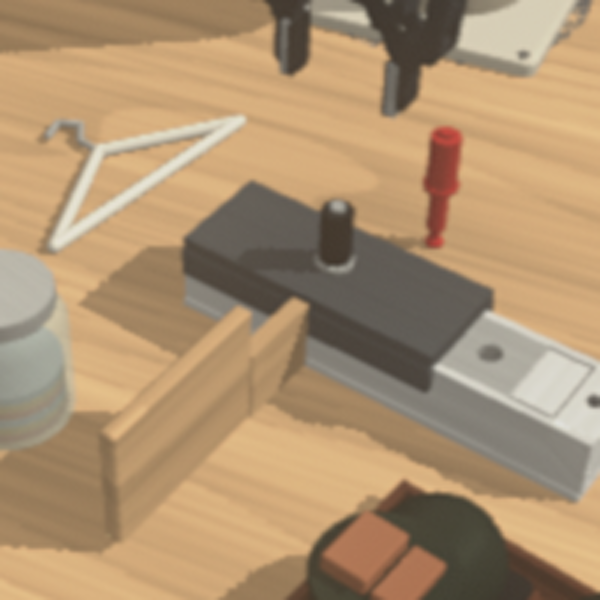

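View pics/w7.png

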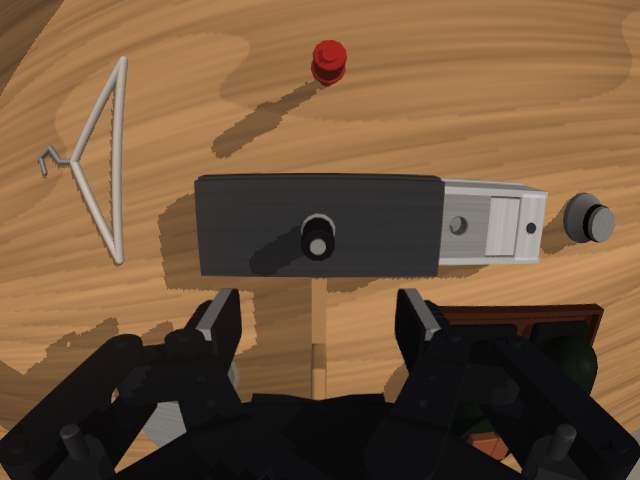

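```bash
python3 - <<'E'
from st import *
a=onz('wrist',(317.5,246.5),.109); b=onz('scene',(250+338/3,120+207/3),.109); h=onz('wrist',(458.5,225),.05)
print(a,b,h,(a-h)[:2]@Y)
o1,d1=ray('wrist',(317.5,246.5));o2,d2=ray('scene',(250+338/3,120+207/3))
s=np.linalg.lstsq(np.c_[d1,-d2],o2-o1,rcond=None)[0];print(o1+d1*s[0],o2+d2*s[1])
print(env.finish_job())
E
```

```text
[0.45496933 0.07524662 0.109     ] [0.4527068  0.07566448 0.109     ] [0.47616528 0.18896751 0.05      ] -0.11566683965374612
[0.45454731 0.07533354 0.11049602] [0.45431454 0.07625096 0.11037705]
the job is handed in; nothing more can be done
None
```

I pulled the black detent pin, dragged the divider about 52 mm to the rail's -y side (the boots are at +y), and found the hole by feel. I then pushed the pin home, let go, backed off and handed the job in. The hand-in gave no verdict.

- **Pin seated:** on the push down, the vertical force rose to about 8 N at the balls and then fell to about 0. It came back to 8 N when the flange landed. The tool stopped at 76.0 mm, the same height as when the pin was originally home.
- **After release:** the wrist and scene pictures show the pin upright with its flange on the plate. The pin's top measured about 110.4 mm up, against 109.7 mm at the start, so it is home within what the cameras can resolve. The two views disagreed by about 1 to 2 mm, within their calibration error.
- **Forces:** the highest reading I saw was about 8 N. I only read the force at the end of each move, so a brief peak in between would not show.
- **Other things:** the boots, jar and stopper showed no visible shift in the scene view. The hanger's detected point moved about 7 pixels because more of it came into view; its drawn outline looked the same. The red look-alike pin was not touched.

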